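# Load the engraver and shut its guard

## Robot

A 7-joint arm with a two-finger parallel gripper is mounted at the origin on a cart in front of the work surface, level with it; the furniture and walls round the work are solid. World frame = base frame: x ahead of the robot, y to its left, z up, the work surface at z = 0. Lengths are in m, angles in rad, forces in N, time in s.
With the tool pointing down it reaches from about 0.35 to 0.9 m from the base axis. Payload 19.9 kg.
Tool frame: the origin (TCP) lies where the fingers leave the gripper's body, on its centre line; the fingertips stand 73 mm ahead of it and the grasp point (between the pads) lies env.grasp_offset ahead of it (env.grasp_offset is the distance from the TCP to the grasp point, in m); z points along the fingers, y is the line along which they close (so a half turn about z gives the same grasp; the last joint's range is limited). The gripper opens to 85 mm and grips with 20 to 120 N. Pads are 22 mm wide; open, the fingers measure 114 mm over their backs; the gripper's body (76 mm by 85 mm) begins 54 mm behind the grasp point. The pads swing forward as they close: fully open they stand 13 mm farther back than shut.
Start: joints at [-0.042, 0.417, -0.01, 1.614, 0.005, 1.111, -0.053], TCP at [0.625, 0, 0.304] pointing down, gripper open.
Joint ranges: [-2.81, 2.81], [-0.39, 2.02], [-1.27, 1.25], [0.06, 2.57], [-1.19, 4.33], [0.19, 2], [-2.82, 2.82]. Speed limits (rad/s): [1.89, 1.89, 2.39, 2.39, 3.01, 3.01, 3.01].

## Interface

Orientations are given as a rotation vector (axis times angle).
In Python, from workcell import readout, vision, order, nets, env gives the robot as it stands. The module is installed in compiled form; this text tells all that it offers.
- The arm moves only by the tool send_rows, never from a script. Its argument "motion" is a list of rows, each a list of 5 numbers: the shift along the tool's x, y, z in m, then the turn about the tool's z in rad, then the opening, from -1 (shut) to 1 (fully open), so that 0 is half open. A call has 1 to 10 rows; each row is the pose to reach, as a shift and turn from the pose commanded when the call began, along the tool's axes at that moment; what a row does not reach only later rows make up. A row lasts 1/12 s, in which the tool goes at most 41.7 mm and 7.16 degrees, less where a joint would pass 70% of its speed; a pose out of reach is approached as far as the arm can. A call with a gripper value outside its range is refused whole. The fingers move at their own pace and stop on an object; "newtons" is the grip in N (left out, the last holds). Time passes only in rows, so rows that repeat a pose let the fingers close. It gives the time, the measured TCP pose, the force, the opening and the grip force at its end, in the units of the state.
- readout.observe(): the state, without advancing time (a new reading comes with each control period).
- vision.grab_frame(name): name is "scene" or "side" or "wrist"; returns a dict with "image" (420x560x3 uint8, red, green, blue), "z_map" (420x560 float32, m along the optical axis (not along the pixel's ray), 0 where there is no reading), "mtx" (3x3 intrinsics, pixels), "R" (3x3) and "t" (3): a world point X has camera coordinates R X + t; the wrist camera has in their place "hand_eye" (4x4, takes a point from camera to tool coordinates, whose origin is the TCP and whose axes are the flange's). Camera axes: x right, y down, z forward; pixel columns grow to the right and rows downward; lengths in m; the calibration is good to about 2 mm. A picture is of the moment at which its call begins: read the wrist's pose just before it.
- order.close_job(): hands the job in; it is judged then, once.
Trained networks look in a picture, given as the dict that the camera call returned (one of the last four; its "shot" number tells which), for a name from the list of things; names that differ only in an ending like _2 or _b are one class to them, and where a whole thing is asked for, a point or a joint stands for the part that bears it (a point fixed in the world has none). Each returns a list of dicts, best first, with "p" (0 to 1); they miss things now and then, are a little off and sometimes report something else, mostly with a low value. They report only what shows in the picture. A call takes as long as a camera call.
- nets.find_in(target, picture): "extent" ([centre column, centre row, width, height] in pixels, round what is visible of it).
- nets.masks_of(target, picture): "mask" (420x560 bool, what is visible of it) and "extent" ([centre column, centre row, width, height] in pixels, round what is visible of it).
The state is a dict: "clock": time; "joint_pos": joint angles; "qd": joint speeds; "tau": joint torques, N m; "tool_pos": TCP position; "tool_rot": TCP orientation; "wrist_force": force on the tool from outside, world axes, zero at the start; "wrist_torque": the same for the moment, N m; "grip_width": finger opening in m; "finger_force": force on a finger pad.
Only numpy, scipy, OpenCV 4.12 (cv2) and the standard library are available. Lean on these libraries where they do the work, as an engineer would, in place of code of your own. Each camera call takes 0.05 s, during which the arm holds its last target. There are 200 camera calls.

## Task

Load the wooden block that lies on the infeed table into the engraving machine: with the push stick, never with your hand, slide it along the fence through the doorway until you feel it come home on the end stop inside, flat against the fence, without ramming it. Lay the push stick back down flat on the bench, then push the sliding guard fully shut, over its catch and against the jamb, without forcing it. Leave the screw tin and the sanding block where they are.

Things in the scene. Friction and masses are not known exactly. Their poses are not given: they have to be found in the camera images.
- engraver: Bench engraving machine, grey sheet-metal enclosure fixed to the bench. Origin: middle of its underside; +x = feed direction, into the machine; +y toward the fence; z up. Enclosure x -130..110, y -160..160 mm, roof at z 175 (motor and box on it, up to 225, behind x = 20). Its flat bed at z 22 sticks out in front as the infeed table: x -260..-125, y 12..160.
- fence (a point): Outer end of the fence's guiding face, where it meets the bed (machine x -210, y 140, z 22 mm); axes as the machine's. The fence is an aluminium bar on the bed, 300 mm long along +x from here, through the doorway; 20 mm thick (toward +y), 25 mm high. The block's side must lie flat against this face.
- doorway (a point): Middle of the doorway's sill (machine x -128, y 67, z 22 mm), axes as the machine's: the opening in the machine's front, 145 mm wide (y -5..140 in the machine's frame), 133 mm high. Inside it, under the roof and hard to see, an end stop 52 mm wide, 34 mm high stands by the fence; its face is 123 to 178 mm beyond the sill, set differently each time, so feel for it.
- seat_switch (a joint): Light sprung plunger (0.2 N) that stands 5 mm out of the end stop's face; travel in m: 0 = free, about 0.005 = pressed flush, so that the block touches the rigid stop. The block stays there when the stick is taken away.
- guard_door (a joint): Sliding guard on the front: clear panel in an aluminium frame 155 mm wide, 132 high, 8 thick. Opening in m: 0 = shut against the jamb at machine y 140 mm, 0.147 = fully open; it shuts toward machine +y. Friction about 1.5 N; in the last 15 mm it must be pushed over a sprung roller catch (about 8 N), which then holds it shut. It cannot pass a block that stands in the doorway.
- door_handle (a point): On the guard's handle: an upright dark round bar 12 mm thick, 36 mm in front of the guard's mid plane, 20 mm from its leading edge. The bar reaches 15 mm above this point and 40 mm below it; this point is at z 135 mm, 40 mm below the roof. Axes as the machine's; it stands at machine y 120 mm when shut.
- blank: The wooden block, 60 (x) x 90 (y) x 38 mm (z), about 0.18 kg, lying on the infeed table a little off the fence and slightly askew, its 90 mm side roughly along the feed. Origin: centre of its underside.
- push_stick: Push stick, a pale wooden bar 300 mm long (x), 30 mm wide (y), 18 mm thick (z), lying flat on the bench with its notched nose (+x) toward the machine. Origin: centre of its underside. The nose is two 9 mm prongs 12 mm apart that end at x = 150 mm. Weighs 0.11 kg.
- screw_tin: Bystander: round open metal tin, 77 mm across, 48 mm high. Origin: centre of its underside.
- sanding_block: Bystander: sanding block with paper, 67x112x32 mm. Origin: centre of its underside.

How it is judged:
On the way, in this order (a step that is already met when the one before it is completed fails the run):
1. the block is home on the end stop and flat against the fence (value of joint seat_switch above 0.0035 m and y of blank in the frame of engraver above 0.1065 m and angle between the y axis of blank and the x axis of engraver, either way round below 0.06 rad), for 0.2 s.
2. the push stick lies flat on the bench again and is let go (height (world z) of push_stick below 0.008 m and angle between push_stick's own z axis and vertical below 0.1 rad and contact force between push_stick and the fingers below 0.2 N), for 0.1 s.
3. the guard is shut (value of joint guard_door below 0.0025 m), for 0.2 s.
At the end, for the whole second after the job is handed in: The guard is shut to within 2.5 mm of the jamb; the block still holds the end-stop plunger in (3 mm or more of its 5 mm), within 3.5 mm of the fence and within 0.06 rad of parallel to it; the push stick lies flat and still on the bench (value of joint guard_door below 0.0025 m and value of joint seat_switch above 0.003 m and y of blank in the frame of engraver above 0.1065 m and angle between the y axis of blank and the x axis of engraver, either way round below 0.06 rad and height (world z) of push_stick below 0.008 m and angle between push_stick's own z axis and vertical below 0.1 rad and linear speed of push_stick below 0.02 m/s); the robot touches nothing.
It fails at once if the hand touches the block (contact force between blank and the fingers above 0.5 N).
It fails at once if the block is rammed (more than 50 N between stick and block) (contact force between push_stick and blank above 50 N).
It fails at once if the guard or the machine is pushed by the hand with more than 50 N (contact force between engraver and the fingers above 50 N).
It fails at once if a bystander is moved more than 20 mm (distance of any of screw_tin, sanding_block from where it was at the start of the episode above 0.02 m).
It also fails if it takes over 70 s, if anything falls off the work surface, if the arm or the gripper's body presses on something with over 40 N, if the wrist force passes 120 N, or if a joint passes its speed limit or range.

## Working session

There is one attempt and no reset: what is moved stays moved. The work goes in short steps, Python scripts to look and compute and a tool call to move; the robot and the scene stay as the last step left them, time stands still between calls to the robot, and variables do not carry over. Pictures are saved under pics/ and viewed, at most 10 in all, crops included, and the job is handed in when it is done.

Besides the shell and the picture viewer there is one more tool, called after "Emit:" as name(argument=value, ...), one argument or row to a line, values as JSON. send_rows: Moves the arm, as the interface text tells. Its arguments: {"type":"object","properties":{"motion":{"type":"array","items":{"type":"array","items":{"type":"number"}}},"newtons":{"type":"number"}},"required":["motion"]}

```bash
mkdir -p pics; cat > h.py <<'E'
import numpy as np, cv2
from workcell import readout, vision, order, nets, env
from scipy.spatial.transform import Rotation as Rn
def cloud(f,mask=None):
    z=f["z_map"]; v,u=np.nonzero((z>0)&(mask if mask is not None else True))
    d=z[v,u]; K=f["mtx"]
    c=np.stack([(u-K[0,2])/K[0,0]*d,(v-K[1,2])/K[1,1]*d,d],1)
    if "R" in f: return (c-f["t"])@f["R"]
    s=readout.observe(); H=f["hand_eye"]; p=c@H[:3,:3].T+H[:3,3]
    return p@Rn.from_rotvec(s["tool_rot"]).as_matrix().T+np.array(s["tool_pos"])
def save(f,n): cv2.imwrite("pics/"+n,cv2.cvtColor(f["image"],cv2.COLOR_RGB2BGR))
E
python3 - <<'E'
from h import *
np.set_printoptions(precision=4,suppress=True)
s=readout.observe(); print(s, env.grasp_offset)
print(Rn.from_rotvec(s["tool_rot"]).as_matrix())
for c in ("scene","side"):
    f=vision.grab_frame(c); save(f,c+"0.png"); np.savez(c+"0.npz",**{k:f[k] for k in("z_map","mtx","R","t","image")})
    print(c,-f["R"].T@f["t"])
    for n in ("engraver","blank","push_stick","screw_tin","sanding_block","door_handle","guard_door"):
        r=nets.masks_of(n,f)
        if not r: print(n,None);continue
        p=cloud(f,r[0]["mask"]); 
        print(n,len(r),round(r[0]["p"],2),np.round(r[0]["extent"]),np.median(p,0),np.percentile(p,2,0),np.percentile(p,98,0))
        np.save(f"m_{c}_{n}.npy",r[0]["mask"])
E
```

```text
{'clock': 0.0, 'joint_pos': array([-0.0415,  0.418 , -0.0103,  1.6142,  0.0047,  1.1107, -0.053 ]), 'qd': array([-0.0002, -0.0006, -0.0007, -0.    ,  0.0005, -0.0002, -0.0002]), 'tau': array([  0.0003, -86.4445,   0.6793, -43.4904,   0.0192,   0.0074,
         0.0001]), 'tool_pos': array([ 0.6247, -0.    ,  0.3033]), 'tool_rot': array([-2.2209, -2.2208,  0.0015]), 'wrist_force': array([ 0.0044,  0.3074, -0.7597]), 'wrist_torque': array([-0.0252, -0.0003,  0.0208]), 'finger_force': 0.0, 'grip_width': 0.08509700066936604} 0.0539
[[ 0.      1.     -0.0012]
 [ 1.     -0.     -0.0001]
 [-0.0001 -0.0012 -1.    ]]
scene [0.0968 0.9708 0.5979]
engraver 1 0.98 [315. 174. 145. 139.] [ 0.5072 -0.146   0.1166] [ 0.3621 -0.3263  0.0075] [0.6958 0.0311 0.2116]
blank 1 0.87 [275. 214.  30.  31.] [ 0.566  -0.0112  0.0581] [ 0.5337 -0.0845  0.0247] [0.6032 0.0078 0.062 ]
push_stick 1 0.93 [208. 310.  71.  84.] [0.5364 0.317  0.0179] [0.5099 0.1758 0.0006] [0.573  0.4215 0.0205]
screw_tin 1 0.73 [169. 250.  37.  37.] [0.7063 0.1934 0.0285] [0.6716 0.1475 0.0034] [0.7463 0.2237 0.048 ]
sanding_block 2 
[... 447 characters left out ...]
11] [0.6618 0.0308 0.2119]
blank 2 0.71 [280. 199.  24.  32.] [ 0.5706 -0.0182  0.0592] [ 0.5374 -0.0799  0.0269] [0.6055 0.0085 0.0625]
push_stick 1 0.89 [244. 335.  44. 135.] [0.5344 0.3477 0.0178] [0.5048 0.1851 0.0016] [0.5704 0.4642 0.0206]
screw_tin 2 0.64 [243. 335.  45. 134.] [0.5338 0.3522 0.0178] [0.5043 0.1834 0.0038] [0.5694 0.4644 0.0206]
sanding_block 2 0.72 [356. 274.  35.  51.] [0.3517 0.1435 0.032 ] [0.3183 0.0749 0.0001] [0.3879 0.1833 0.0351]
door_handle 1 0.9 [335. 171.  64.  40.] [ 0.4601 -0.1297  0.093 ] [ 0.3885 -0.151   0.0286] [ 0.5299 -0.0752  0.1514]
guard_door 2 0.9 [336. 171.  67.  43.] [ 0.4597 -0.1299  0.0934] [ 0.387  -0.1517  0.0279] [ 0.5306 -0.0752  0.1518]
```

```bash
python3 - <<'E'
import numpy as np, cv2
ims=[]
for c in ("scene","side"):
    f=np.load(c+"0.npz"); im=cv2.cvtColor(f["image"],cv2.COLOR_RGB2BGR)[80:400,150:450]
    ims.append(cv2.resize(im,(400,427)))
cv2.imwrite("pics/both.png",np.hstack(ims))
from scipy.spatial.transform import Rotation
np.set_printoptions(precision=4,suppress=True)
def cloud(f,m):
    z=f["z_map"]; v,u=np.nonzero((z>0)&m); d=z[v,u];K=f["mtx"]
    c=np.stack([(u-K[0,2])/K[0,0]*d,(v-K[1,2])/K[1,1]*d,d],1); return (c-f["t"])@f["R"]
def rect(p,lo,hi,n):
    q=p[(p[:,2]>lo)&(p[:,2]<hi)][:,:2]
    if len(q)<10: print(n,len(q));return
    (c,s,a)=cv2.minAreaRect((q*1000).astype(np.float32)); print(n,len(q),np.round(c,1),np.round(s,1),round(a,2))
for c in ("scene","side"):
    f=np.load(c+"0.npz"); M=lambda n:np.load(f"m_{c}_{n}.npy")
    e=cloud(f,np.ones((420,560),bool)); e=e[(e[:,0]>.3)&(e[:,0]<.75)&(e[:,1]>-.4)&(e[:,1]<.06)]
    rect(e,.168,.182,c+" roof"); 
    rect(e[e[:,1]>-.12],.040,.053,"fence"); rect(e[e[:,1]>-.1],.017,.028,"bed")
    # front sheet: normal ~ +y
    q=cloud(f,M("engraver")); w=q[(q[:,2]>.155)&(q[:,2]<.17)&(q[:,1]>-.2)]
    print("front",len(w)); 
    if len(w)>20: print(np.polyfit(w[:,0],w[:,1],1), w[:,0].min(),w[:,0].max(),np.median(w[:,1]))
    rect(cloud(f,M("blank")),.054,.068,"blank"); rect(cloud(f,M("push_stick")),.013,.024,"stick")
    h=cloud(f,M("door_handle")); hh=h[h[:,1]>-.105]; print("handle",len(hh),hh.mean(0),hh.min(0),hh.max(0))
    hp=h[h[:,1]<-.12]; print("guard x",np.percentile(hp[:,0],[1,99]),np.polyfit(hp[:,0],hp[:,1],1))
E
```

```text
scene roof 3972 [ 553.5 -235.3] [342.6 287.7] 17.46
fence 424 [561.8 -54.2] [184.4 131.1] 0.15
bed 1264 [568.4 -38.5] [147.6 160.6] 16.67
front 786
[ 0.3153 -0.2662] 0.3513667178941655 0.6529117617469413 -0.1088280994160368
blank 493 [573.6 -41.6] [60.6 95.8] 17.52
stick 1517 [542.3 297.8] [ 31.6 263.2] 9.42
handle 201 [ 0.5061 -0.0836  0.1192] [ 0.4956 -0.105   0.0309] [ 0.5304 -0.0714  0.156 ]
guard x [0.3854 0.4983] [ 0.2899 -0.2641]
side roof 4725 [ 539.4 -223.8] [319.1 255.4] 17.33
fence 336 [572.  -53.8] [164.5 126. ] 2.28
bed 1418 [567.7 -36.9] [147.3 159.4] 15.09
front 698
[ 0.3132 -0.2665] 0.3530818692434637 0.6588977540512974 -0.10786733917741972
blank 541 [574.  -40.7] [57.1 92.8] 17.65
stick 2003 [539.6 319.8] [ 30.5 296.7] 9.46
handle 192 [ 0.5102 -0.0856  0.1181] [ 0.4978 -0.105   0.0292] [ 0.5326 -0.0712  0.1555]
guard x [0.3865 0.4939] [ 0.2968 -0.2666]
```

View pics/both.png

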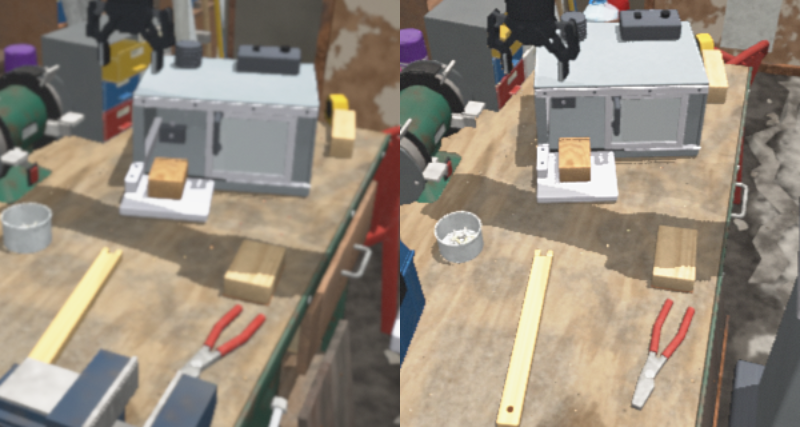

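The view shows the machine at the upper middle. The block sits by the fence on the infeed table, and the stick lies clear of everything with its nose toward the machine. The fits agree: the machine's origin is about (0.539, -0.234) with heading about -72.6°, and the stick's heading is about -80.5°. I'll hover over the stick's rear half.

Emit:
send_rows(
  motion=[
    [0.04, -0.01, 0.0, -0.05, 1],
    [0.08, -0.02, 0.01, -0.1, 1],
    [0.12, -0.03, 0.03, -0.165, 1],
    [0.16, -0.04, 0.045, -0.165, 1],
    [0.2, -0.05, 0.06, -0.165, 1],
    [0.24, -0.06, 0.075, -0.165, 1],
    [0.28, -0.07, 0.09, -0.165, 1],
    [0.32, -0.08, 0.1, -0.165, 1],
    [0.36, -0.09, 0.1, -0.165, 1],
    [0.399, -0.098, 0.1, -0.165, 1],
  ],
  newtons=60,
)

```text
clock: 1.63
tool_pos: [0.5283, 0.3891, 0.2031]
tool_rot: [-2.031, -2.397, 0.002]
wrist_force: [0.4, -0.4, -0.1]
grip_width: 0.0854
finger_force: 0.0
```

```bash
cat > look.py <<'E'
from h import *
np.set_printoptions(precision=4,suppress=True)
def rect(p,lo,hi,n):
    q=p[(p[:,2]>lo)&(p[:,2]<hi)][:,:2]; c,s,a=cv2.minAreaRect((q*1000).astype(np.float32)); print(n,len(q),np.round(c,1),np.round(s,1),round(a,2))
E
python3 - <<'E'
from look import *
s=readout.observe(); print(s["tool_pos"],s["tool_rot"],s["clock"],s["wrist_force"]); R=Rn.from_rotvec(s["tool_rot"]).as_matrix();print(R)
f=vision.grab_frame("wrist"); save(f,"w1.png")
r=nets.masks_of("push_stick",f); print(len(r),r[0]["p"] if r else 0, r[0]["extent"] if r else 0)
p=cloud(f,r[0]["mask"]); rect(p,.010,.026,"stick"); print(np.median(p[p[:,2]>.01][:,2]))
f=vision.grab_frame("side")
r=nets.masks_of("blank",f); p=cloud(f,r[0]["mask"]); rect(p,.056,.068,"blank")
p=cloud(f); p=p[(p[:,0]>.3)&(p[:,0]<.75)&(p[:,1]>-.4)&(p[:,1]<.06)]
o=np.array([.539,-.234]);a=np.radians(17.4);X=np.array([np.sin(a),-np.cos(a)]);Y=np.array([np.cos(a),np.sin(a)])
m=np.c_[(p[:,:2]-o)@X,(p[:,:2]-o)@Y,p[:,2]]*1000
q=m[(m[:,2]>170)&(m[:,2]<181)];print("roof x",np.percentile(q[:,0],[.5,99.5]),"y",np.percentile(q[:,1],[.5,99.5]))
q=m[(m[:,2]>41)&(m[:,2]<52)&(m[:,0]<-145)&(m[:,1]>128)];print("fence top y",np.percentile(q[:,1],[2,98]),"x",q[:,0].min(),np.median(q[:,2]),len(q))
q=m[(m[:,2]>17)&(m[:,2]<27)&(m[:,0]<-150)];print("bed x",np.percentile(q[:,0],[.5]),"y",np.percentile(q[:,1],[1,99]))
q=m[(m[:,2]>100)&(m[:,2]<145)&(m[:,0]<-155)];print("handle",q.mean(0) if len(q) else 0,len(q))
E
```

```text
[0.5283 0.3891 0.2031] [-2.0308 -2.3965  0.0023] 1.6333 [ 0.3798 -0.3819 -0.0607]
[[-0.1641  0.9864 -0.0012]
 [ 0.9864  0.1641 -0.0009]
 [-0.0007 -0.0013 -1.    ]]
1 0.95 [283.1, 235.7, 37.9, 229.6]
stick 7414 [531.  362.1] [ 30.  222.5] 9.95
0.019429810723280386
blank 259 [570.6 -36.6] [53.6 79.7] 15.73
roof x [-134.8193  101.7499] y [-155.5305   16.6599]Traceback (most recent call last):
  File "<stdin>", line 12, in <module>
    return _quantile_unchecked(
        a, q, axis, out, overwrite_input, method, keepdims, weights)
    return _ureduce(a,
                    func=_quantile_ureduce_func,
    ...<5 lines>...
                    overwrite_input=overwrite_input,
                    method=method)
    r = func(a, **kwargs)
    result = _quantile(arr,
                       quantiles=q,
    ...<2 lines>...
                       out=out,
                       weights=wgt)
    slices_having_nans = np.isnan(arr[-1, ...])
                                  ~~~^^^^^^^^^
IndexError: index -1 is out of bounds for axis 0 with size 0
```

Emit:
send_rows(
  motion=[
    [0.0, -0.002, 0.03, -0.008, 1],
    [0.0, -0.002, 0.065, -0.008, 1],
    [0.0, -0.002, 0.1, -0.008, 1],
    [0.0, -0.002, 0.12, -0.008, 1],
    [0.0, -0.002, 0.126, -0.008, 1],
    [0.0, -0.002, 0.126, -0.008, 0.2],
    [0.0, -0.002, 0.126, -0.008, -1],
    [0.0, -0.002, 0.126, -0.008, -1],
    [0.0, -0.002, 0.126, -0.008, -1],
    [0.0, -0.002, 0.126, -0.008, -1],
  ],
  newtons=60,
)

```text
clock: 2.67
tool_pos: [0.5281, 0.3876, 0.0798]
tool_rot: [2.021, 2.404, 0.003]
wrist_force: [-3.7, -3.8, 15.4]
grip_width: 0.0285
finger_force: 58.4
```

Emit:
send_rows(
  motion=[
    [0.0, 0.0, 0.0, 0.0, -1],
    [0.0, 0.0, 0.0, 0.0, -1],
    [0.0, 0.0, 0.0, 0.0, -1],
  ],
)

```text
clock: 2.92
tool_pos: [0.5281, 0.3876, 0.0798]
tool_rot: [2.021, 2.404, 0.003]
wrist_force: [-2.8, -2.4, 12.0]
grip_width: 0.0283
finger_force: 59.6
```

Emit:
send_rows(
  motion=[
    [0, 0, -0.01, 0, -1],
    [0, 0, -0.025, 0, -1],
    [0, 0, -0.034, -0.06, -1],
    [-0.02, -0.014, -0.034, -0.131, -1],
    [-0.05, -0.036, -0.034, -0.131, -1],
    [-0.085, -0.06, -0.034, -0.131, -1],
    [-0.12, -0.085, -0.034, -0.131, -1],
    [-0.15, -0.107, -0.034, -0.131, -1],
    [-0.174, -0.124, -0.034, -0.131, -1],
    [-0.174, -0.124, -0.034, -0.131, -1],
  ],
)

```text
clock: 3.75
tool_pos: [0.4335, 0.1894, 0.1131]
tool_rot: [1.864, 2.528, -0.004]
wrist_force: [1.4, 0.3, -1.5]
grip_width: 0.0281
finger_force: 59.8
```

```bash
cat > mm.py <<'E'
from look import *
o=np.array([.539,-.234]);a=np.radians(17.4);X=np.array([np.sin(a),-np.cos(a)]);Y=np.array([np.cos(a),np.sin(a)])
def M(p): p=np.atleast_2d(p); return np.c_[(p[:,:2]-o)@X,(p[:,:2]-o)@Y,p[:,2]]*1000
def st():
    s=readout.observe(); R=Rn.from_rotvec(s["tool_rot"]).as_matrix(); w=s["wrist_force"]
    print("t",round(s["clock"],2),"tcp M",M(s["tool_pos"])[0],"yaw err deg",np.degrees(np.arctan2(R[1,1],R[0,1]))-17.4,"F M",w[:2]@X,w[:2]@Y,w[2],"grip",s["grip_width"])
def obj(c,n,lo,hi,f=None):
    f=f or vision.grab_frame(c); r=nets.masks_of(n,f)
    if not r: print(c,n,None); return f
    q=M(cloud(f,r[0]["mask"])); q=q[(q[:,2]>lo)&(q[:,2]<hi)]
    if len(q)<5: print(c,n,"few");return f
    k=cv2.minAreaRect(q[:,:2].astype(np.float32)); print(c,n,round(r[0]["p"],2),len(q),np.round(k[0],1),np.round(k[1],1),round(k[2],2),"x",np.percentile(q[:,0],[1,99]),"y",np.percentile(q[:,1],[1,99]),"z",np.median(q[:,2]))
    return f
E
python3 - <<'E'
from mm import *
st()
for c in("side","scene"):
    f=obj(c,"blank",54,68); obj(c,"push_stick",40,70,f); save(f,c+"2.png")
    m=M(cloud(f))
    q=m[(m[:,2]>42)&(m[:,2]<52)&(m[:,0]<-165)&(m[:,0]>-240)&(m[:,1]>125)&(m[:,1]<175)];print("fence top",len(q),np.percentile(q,[2,98],0) if len(q) else 0)
    q=m[(m[:,2]>17)&(m[:,2]<27)&(m[:,0]<-150)&(m[:,0]>-300)&(abs(m[:,1]-80)<100)];print("bed",len(q),np.percentile(q,[1,99],0) if len(q) else 0)
    q=m[(m[:,2]>100)&(m[:,2]<145)&(m[:,0]<-155)&(m[:,0]>-200)&(abs(m[:,1])<90)];print("handle",len(q),q.mean(0) if len(q) else 0)
E
```

```text
t 3.75 tcp M [-435.5631   25.9065  113.1254] yaw err deg -0.22158225448325197 F M 0.13871323587752138 1.4742336101499518 -1.468250361321363 grip 0.028110650347961858
side blank 0.96 491 [-177.6   93.4] [89.7 52.9] 0.36 x [-219.4364 -134.4421] y [ 67.7871 119.8564] z 59.87145495505455
side push_stick 0.96 701 [-451.1   26.8] [ 31.3 128.2] 88.86 x [-514.5621 -391.8183] y [12.0339 41.6397] z 51.18690818845504
fence top 94 [[-203.945   142.6807   42.9939]
 [-165.7833  162.2002   50.1695]]
bed 692 [[-255.3825   59.607    17.5395]
 [-152.5401  160.8626   26.2456]]
handle 0 0
scene blank 0.57 96 [-179.4  116. ] [86.1 16. ] 6.39 x [-218.979  -136.5866] y [104.015  120.0759] z 59.50211674573253
scene push_stick 0.68 808 [-430.8   29.7] [ 30.3 182. ] 89.76 x [-519.629  -348.3488] y [14.9904 43.9755] z 51.66083548940489
fence top 83 [[-205.1647  141.6454   42.1973]
 [-166.8085  160.6586   51.4258]]
bed 270 [[-256.0626   90.3063   17.4914]
 [-153.6411  160.1123   26.2674]]
handle 0 0
```

Emit:
send_rows(
  motion=[
    [-0.02, 0, 0, 0, -1],
    [-0.045, 0, 0, 0, -1],
    [-0.065, 0, 0, 0, -1],
    [-0.076, 0, 0, 0, -1],
    [-0.076, 0.005, 0, -0.004, -1],
    [-0.076, 0.012, 0, -0.004, -1],
    [-0.076, 0.018, 0, -0.004, -1],
    [-0.076, 0.024, 0, -0.004, -1],
    [-0.076, 0.028, 0, -0.004, -1],
    [-0.076, 0.032, 0, -0.004, -1],
  ],
)

```text
clock: 4.88
tool_pos: [0.4888, 0.1323, 0.1119]
tool_rot: [-1.853, -2.536, 0.0]
wrist_force: [-1.3, -0.5, -0.4]
grip_width: 0.0281
finger_force: 59.8
```

Emit:
send_rows(
  motion=[
    [0, 0.001, 0, 0, -1],
    [0, 0.002, 0, 0, -1],
    [0, 0.003, 0, 0, -1],
    [0, 0.004, 0, 0, -1],
  ],
)

```text
clock: 5.22
tool_pos: [0.4923, 0.1327, 0.1121]
tool_rot: [-1.854, -2.536, 0.0]
wrist_force: [-0.5, -0.7, -0.6]
grip_width: 0.0284
finger_force: 59.8
```

```bash
python3 - <<'E'
from mm import *
st()
f=obj("side","blank",54,68); obj("side","push_stick",40,70,f); save(f,"side3.png"); cv2.imwrite("pics/c3.png",cv2.resize(cv2.cvtColor(f["image"][120:300,200:400],cv2.COLOR_RGB2BGR),None,fx=3,fy=3))
obj("scene","blank",54,68)
E
```

```text
t 5.22 tcp M [-363.9051   65.0825  112.0581] yaw err deg 0.24369164345237948 F M 0.5192729668889183 -0.7343270691576119 -0.6066594639967249 grip 0.028376037035512437
side blank 0.93 242 [-172.5  124. ] [90.7 32.1] 1.41 x [-216.6651 -128.8945] y [107.3524 139.8195] z 59.61842371558666
side push_stick 0.85 632 [-377.6   65.7] [134.9  29.9] 0.26 x [-443.6026 -312.5792] y [51.1863 80.1262] z 50.14218104979089
scene blank few
```

View pics/c3.png

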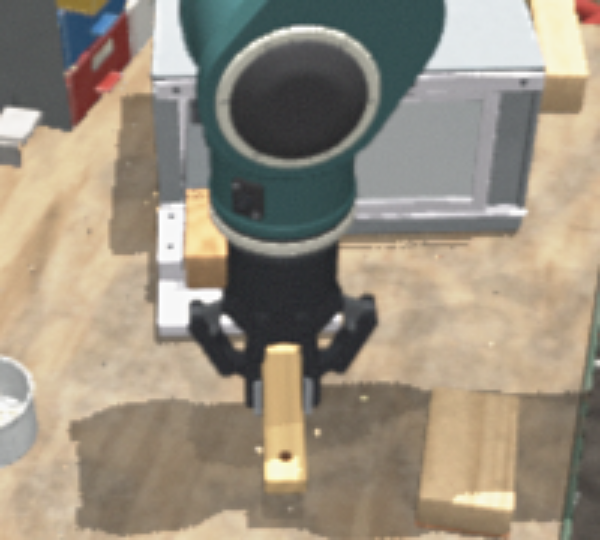

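The picture (crop) shows the block at (205, 240), nearly against the fence. I'll ease it the last bit.

Emit:
send_rows(
  motion=[
    [0, 0.0005, 0, 0, -1],
    [0, 0.001, 0, 0, -1],
    [0, 0.0015, 0, 0, -1],
    [0, 0.002, 0, 0, -1],
  ],
)

```text
clock: 5.8
tool_pos: [0.4943, 0.1333, 0.1121]
tool_rot: [-1.854, -2.536, 0.0]
wrist_force: [-0.5, -1.0, 0.2]
grip_width: 0.0284
finger_force: 59.8
```

Emit:
send_rows(
  motion=[
    [0, 0.0005, 0, 0, -1],
    [0, 0.001, 0, 0, -1],
    [0, 0.0015, 0, 0, -1],
    [0, 0.0015, 0, 0, -1],
  ],
)

```text
clock: 6.13
tool_pos: [0.4955, 0.1338, 0.1119]
tool_rot: [-1.854, -2.535, 0.001]
wrist_force: [-3.4, -0.2, -0.6]
grip_width: 0.028
finger_force: 59.9
```

Emit:
send_rows(
  motion=[
    [0, 0.0005, 0, 0, -1],
    [0, 0.001, 0, 0, -1],
    [0, 0.001, 0, 0, -1],
  ],
)

```text
clock: 6.38
tool_pos: [0.4962, 0.1341, 0.1118]
tool_rot: [-1.854, -2.535, 0.002]
wrist_force: [-6.6, 0.4, -0.8]
grip_width: 0.0285
finger_force: 60.1
```

Emit:
send_rows(
  motion=[
    [0, -0.006, 0, 0, -1],
    [0.015, -0.012, 0, 0, -1],
    [0.045, -0.012, 0, 0, -1],
    [0.075, -0.012, 0, 0, -1],
    [0.1, -0.012, 0, 0, -1],
    [0.1, 0.0, 0, 0, -1],
    [0.1, 0.02, 0, 0, -1],
    [0.1, 0.035, 0, 0, -1],
    [0.1, 0.042, 0, 0, -1],
    [0.1, 0.042, 0, 0, -1],
  ],
)

```text
clock: 7.22
tool_pos: [0.5074, 0.2424, 0.1121]
tool_rot: [1.854, 2.535, 0.002]
wrist_force: [-0.9, -0.4, -1.9]
grip_width: 0.0283
finger_force: 59.8
```

```bash
python3 - <<'E'
from mm import *
st()
f=obj("side","blank",54,68); obj("side","push_stick",40,70,f)
cv2.imwrite("pics/c4.png",cv2.resize(cv2.cvtColor(f["image"][120:300,200:400],cv2.COLOR_RGB2BGR),None,fx=3,fy=3))
f=obj("scene","blank",54,68); obj("scene","push_stick",40,70,f)
E
```

```text
t 7.22 tcp M [-464.0449  112.2724  112.1187] yaw err deg 0.24415917343370097 F M 0.06649296307552453 -0.960969488178235 -1.8866157215131185 grip 0.028254408521770056
side blank None
side push_stick 0.7 749 [-481.7  113.4] [123.7  30.5] 0.27 x [-543.2823 -422.592 ] y [ 98.4205 126.831 ] z 50.241723908203156
scene blank 0.8 309 [-173.1   97.3] [93.  42.9] 7.7 x [-217.584  -127.9789] y [ 81.2995 122.2906] z 60.096602062520155
scene push_stick 0.64 840 [-392.1  110.1] [303.8  31.4] 0.11 x [-543.0845 -249.7754] y [ 94.7104 124.406 ] z 50.13433474733847
```

Emit:
send_rows(
  motion=[
    [-0.01, 0, 0, 0, -1],
    [-0.017, 0, 0, 0, -1],
    [-0.023, 0, 0, 0, -1],
    [-0.029, 0, 0, 0, -1],
    [-0.035, 0, 0, 0, -1],
    [-0.042, 0, 0, 0, -1],
    [-0.05, 0, 0, 0, -1],
    [-0.058, 0, 0, 0, -1],
    [-0.066, 0, 0, 0, -1],
    [-0.074, 0, 0, 0, -1],
  ],
)

```text
clock: 8.35
tool_pos: [0.529, 0.1708, 0.1121]
tool_rot: [-1.855, -2.536, 0.0]
wrist_force: [-1.4, 1.3, -1.1]
grip_width: 0.0282
finger_force: 59.9
```

```bash
python3 - <<'E'
from mm import *
st()
f=obj("side","blank",54,68)
f=obj("scene","blank",54,68); obj("scene","push_stick",40,70,f)
cv2.imwrite("pics/c5.png",cv2.resize(cv2.cvtColor(f["image"][120:300,200:400],cv2.COLOR_RGB2BGR),None,fx=3,fy=3))
E
```

```text
t 8.35 tcp M [-389.2118  111.523   112.0574] yaw err deg 0.24009678958245928 F M -1.7154276957710857 -0.9695327685497153 -1.1233527884056427 grip 0.028186227989977882
side blank few
scene blank 0.7 232 [-121.6   95. ] [97.4 34.6] 7.56 x [-168.2612  -76.4465] y [ 81.6541 115.7563] z 60.06100721369756
scene push_stick 0.91 637 [-345.3  109.9] [ 30.3 246.1] 89.36 x [-467.4621 -235.5637] y [ 95.7147 125.5643] z 50.350880163619415
```

View pics/c5.png

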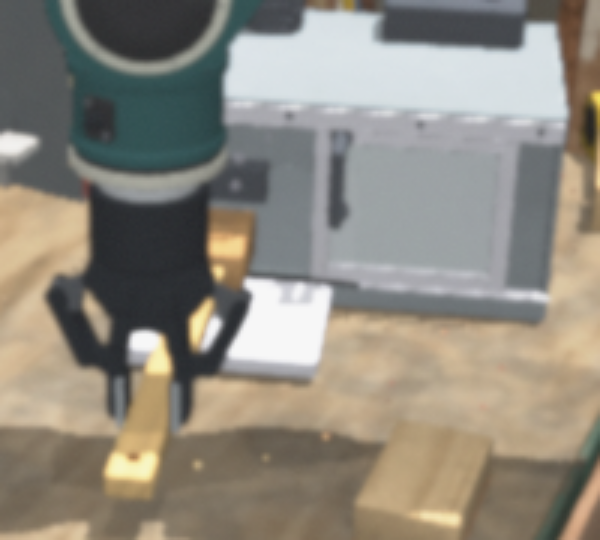

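The block is entering the doorway at (235, 240), pushed by the stick. Next I push on to just before the earliest possible stop position.

Emit:
send_rows(
  motion=[
    [-0.007, 0, 0, 0, -1],
    [-0.014, 0, 0, 0, -1],
    [-0.021, 0, 0, 0, -1],
    [-0.028, 0.0005, 0, 0, -1],
    [-0.035, 0.0005, 0, 0, -1],
    [-0.042, 0.001, 0, 0, -1],
    [-0.049, 0.001, 0, 0, -1],
    [-0.055, 0.0015, 0, 0, -1],
    [-0.06, 0.0015, 0, 0, -1],
    [-0.063, 0.0015, 0, 0, -1],
  ],
)

```text
clock: 9.43
tool_pos: [0.5495, 0.1112, 0.112]
tool_rot: [-1.855, -2.535, 0.0]
wrist_force: [-0.7, 1.3, -1.7]
grip_width: 0.0283
finger_force: 59.9
```

Emit:
send_rows(
  motion=[
    [-0.0015, 0, 0, 0, -1],
    [-0.003, 0, 0, 0, -1],
    [-0.0045, 0, 0, 0, -1],
    [-0.006, 0, 0, 0, -1],
    [-0.0075, 0, 0, 0, -1],
    [-0.009, 0, 0, 0, -1],
  ],
)

```text
clock: 9.93
tool_pos: [0.5521, 0.1035, 0.1121]
tool_rot: [-1.854, -2.536, 0.0]
wrist_force: [-1.6, 1.3, -1.6]
grip_width: 0.0287
finger_force: 59.8
```

Emit:
send_rows(
  motion=[
    [-0.0015, 0, 0, 0, -1],
    [-0.003, 0, 0, 0, -1],
    [-0.0045, 0, 0, 0, -1],
    [-0.006, 0, 0, 0, -1],
    [-0.0075, 0, 0, 0, -1],
  ],
)

```text
clock: 10.35
tool_pos: [0.5544, 0.0962, 0.1121]
tool_rot: [-1.854, -2.536, 0.0]
wrist_force: [-0.9, 1.5, -0.6]
grip_width: 0.0281
finger_force: 59.8
```

Emit:
send_rows(
  motion=[
    [-0.0015, 0, 0, 0, -1],
    [-0.003, 0, 0, 0, -1],
    [-0.0045, 0, 0, 0, -1],
    [-0.006, 0, 0, 0, -1],
    [-0.0075, 0, 0, 0, -1],
  ],
)

```text
clock: 10.77
tool_pos: [0.5566, 0.089, 0.112]
tool_rot: [-1.854, -2.536, 0.0]
wrist_force: [-0.4, 1.6, -1.0]
grip_width: 0.0284
finger_force: 59.8
```

Emit:
send_rows(
  motion=[
    [-0.0015, 0, 0, 0, -1],
    [-0.003, 0, 0, 0, -1],
    [-0.0045, 0, 0, 0, -1],
    [-0.006, 0, 0, 0, -1],
    [-0.0075, 0, 0, 0, -1],
  ],
)

```text
clock: 11.18
tool_pos: [0.5589, 0.0819, 0.1121]
tool_rot: [-1.854, -2.536, 0.0]
wrist_force: [-1.1, 2.0, -1.6]
grip_width: 0.0284
finger_force: 59.8
```

Emit:
send_rows(
  motion=[
    [-0.0015, 0, 0, 0, -1],
    [-0.003, 0, 0, 0, -1],
    [-0.0045, 0, 0, 0, -1],
    [-0.006, 0, 0, 0, -1],
    [-0.0075, 0, 0, 0, -1],
  ],
)

```text
clock: 11.6
tool_pos: [0.5606, 0.0764, 0.112]
tool_rot: [-1.852, -2.535, -0.001]
wrist_force: [-8.2, 17.4, -0.3]
grip_width: 0.028
finger_force: 59.9
```

Emit:
send_rows(
  motion=[
    [0.0, 0.001, 0, 0, -1],
    [0.0, 0.001, 0, 0, -1],
    [0, 0.001, 0, 0, -1],
  ],
)

```text
clock: 11.85
tool_pos: [0.5613, 0.0768, 0.1118]
tool_rot: [-1.852, -2.535, -0.001]
wrist_force: [-6.6, 11.0, -0.2]
grip_width: 0.0282
finger_force: 60.0
```

```bash
python3 - <<'E'
from mm import *
st()
f=obj("side","blank",54,68); f=obj("scene","blank",54,68)
cv2.imwrite("pics/c6.png",cv2.resize(cv2.cvtColor(f["image"][130:260,220:380],cv2.COLOR_RGB2BGR),None,fx=4,fy=4))
E
```

```text
t 11.85 tcp M [-289.8679  114.2587  111.8243] yaw err deg 0.31455995109676493 F M -12.431743556431108 -2.9948631655783644 -0.1876833477443678 grip 0.02822603203433509
side blank few
scene blank 0.6 183 [-27.2  93.5] [93.7 34.2] 8.07 x [-72.8144  18.8723] y [ 81.4617 114.2626] z 60.16192055737779
```

View pics/c6.png

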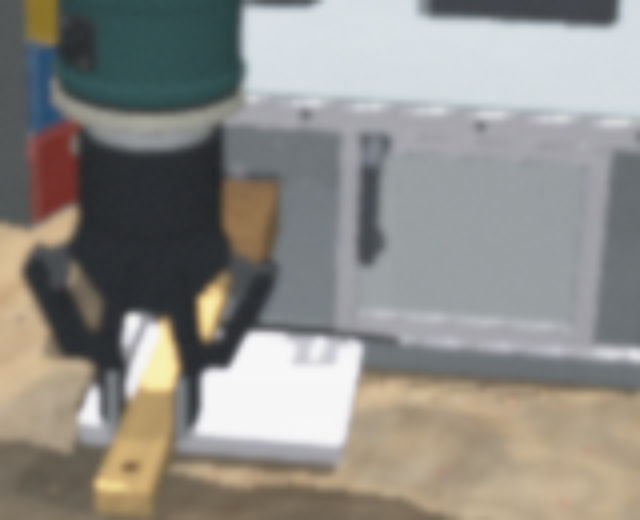

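The block is inside at (248, 215), on its fence line and at the same y as when it was flush, and I felt the stop. I'll retreat straight back.

Emit:
send_rows(
  motion=[
    [0.004, -0.001, 0, 0, -1],
    [0.015, -0.001, 0, 0, -1],
    [0.035, -0.001, 0, 0, -1],
    [0.06, 0, 0, 0, -1],
    [0.09, 0, 0, 0, -1],
    [0.12, 0.005, 0, 0, -1],
    [0.15, 0.01, 0, 0, -1],
    [0.18, 0.015, 0, 0, -1],
    [0.21, 0.02, 0, 0, -1],
    [0.225, 0.02, 0, 0, -1],
  ],
)

```text
clock: 12.88
tool_pos: [0.5118, 0.3003, 0.1124]
tool_rot: [-1.849, -2.539, -0.003]
wrist_force: [-0.7, 0.1, -0.9]
grip_width: 0.028
finger_force: 59.8
```

Emit:
send_rows(
  motion=[
    [0, 0, 0.008, 0, -1],
    [0, 0, 0.016, 0, -1],
    [0, 0, 0.022, 0, -1],
    [0, 0, 0.027, 0, -1],
    [0, 0, 0.03, 0, -1],
    [0, 0, 0.03, 0, -1],
  ],
)

```text
clock: 13.38
tool_pos: [0.513, 0.2947, 0.0813]
tool_rot: [-1.856, -2.535, 0.002]
wrist_force: [-0.1, -0.2, -1.2]
grip_width: 0.0284
finger_force: 59.8
```

```bash
python3 - <<'E'
from mm import *
st()
f=obj("side","push_stick",5,70); f=obj("scene","blank",54,68)
q=M(cloud(f)); q=q[(q[:,2]>100)&(q[:,2]<145)&(q[:,0]<-152)&(q[:,0]>-200)&(abs(q[:,1])<90)]; print(len(q),q.mean(0),q.min(0),q.max(0))
r=nets.masks_of("push_stick",f); q=M(cloud(f,r[0]["mask"])); q=q[(q[:,2]<40)&(q[:,2]>10)]
for a in range(-620,-260,40):
    w=q[(q[:,0]>a)&(q[:,0]<a+40)]; print(a,len(w),np.median(w[:,2]) if len(w) else 0)
E
```

```text
t 13.38 tcp M [-512.3193  133.2741   81.2772] yaw err deg 0.18437153614541657 F M 0.17141594489426504 -0.1548786140040338 -1.188858122733064 grip 0.02841273501055541
side push_stick 0.66 771 [-533.4  133.9] [117.4  29.3] 0.89 x [-591.4973 -479.1234] y [118.8718 148.0301] z 19.406172818826764
scene blank 0.67 365 [-25.6 111. ] [59.1 95.7] 89.79 x [-71.7915  20.0246] y [ 81.6901 139.6475] z 59.957549453306
99 [-161.8797   10.8959  122.2168] [-170.1017    5.2181  100.2376] [-154.7171   17.0034  144.7344]
-620 163 19.248363620678354
-580 265 20.74581303947503
-540 198 20.677153734576322
-500 108 20.494640216591314
-460 29 20.191199318841765
-420 25 19.54751802053985
-380 0 0
-340 52 19.63560778547034
-300 0 0
```

The stick is flat on the bench, and the block reads y 82–140 mm, squared up and still home. I'll release the stick and rise.

Emit:
send_rows(
  motion=[
    [0, 0, 0.0015, 0, -1],
    [0, 0, 0.0015, 0, -0.2],
    [0, 0, 0.0015, 0, 0.2],
    [0, 0, 0.0015, 0, 0.6],
    [0, 0, 0.0, 0, 0.6],
    [0, 0, -0.01, 0, 0.6],
    [0, 0, -0.04, 0, 0.6],
    [0, 0, -0.08, 0, 0.6],
    [0, 0, -0.12, 0, 0],
    [0, 0, -0.16, 0, -1],
  ],
)

```text
clock: 14.47
tool_pos: [0.5126, 0.2955, 0.2448]
tool_rot: [-1.854, -2.536, -0.0]
wrist_force: [0.6, 1.0, 1.0]
grip_width: 0.0452
finger_force: 0.0
```

```bash
python3 - <<'E'
from mm import *
st()
f=obj("side","push_stick",5,70); f=obj("scene","push_stick",5,70)
f=obj("scene","blank",54,68)
E
```

```text
t 14.47 tcp M [-513.2018  133.1174  244.7659] yaw err deg 0.26282342640981327 F M -0.7880333338292431 0.9188972582315967 0.9579163248390816 grip 0.0451511254292042
side push_stick 0.94 1504 [-447.5  134. ] [291.  29.] 0.3 x [-591.8607 -312.1293] y [119.2501 147.8986] z 17.88370376298908
scene push_stick 0.69 1656 [-443.1  132.8] [ 31. 301.] 89.92 x [-591.7395 -300.5265] y [117.8444 146.9521] z 18.085063429276886
scene blank 0.93 371 [-22.5 111.5] [ 60.1 108.1] 89.45 x [-72.007   22.7852] y [ 81.6958 140.1609] z 59.93883623988899
```

Stick is lying flat and released. Now I move over to the open side of the handle.

Emit:
send_rows(
  motion=[
    [-0.02, -0.01, 0, 0, -1],
    [-0.055, -0.026, 0, 0, -1],
    [-0.09, -0.043, 0, 0, -1],
    [-0.125, -0.06, 0, 0, -1],
    [-0.16, -0.077, 0, 0, -1],
    [-0.195, -0.093, 0, 0, -1],
    [-0.23, -0.11, 0, 0, -1],
    [-0.265, -0.127, 0, 0, -1],
    [-0.29, -0.145, 0, 0, -1],
    [-0.31, -0.163, 0, 0, -1],
  ],
)

```text
clock: 15.6
tool_pos: [0.4506, -0.0516, 0.2412]
tool_rot: [-1.856, -2.533, 0.002]
wrist_force: [-0.5, -0.0, 0.3]
grip_width: -0.0005
finger_force: 0.0
```

```bash
python3 - <<'E'
from mm import *
st()
for c in("scene","wrist"):
    f=vision.grab_frame(c)
    q=M(cloud(f)); q=q[(q[:,2]>100)&(q[:,2]<145)&(q[:,0]<-150)&(q[:,0]>-190)&(abs(q[:,1])<60)]; print(c,len(q),q.mean(0) if len(q) else 0,q.min(0) if len(q) else 0,q.max(0) if len(q) else 0)
save(f,"w7.png")
E
```

```text
t 15.6 tcp M [-200.5503  -29.8426  241.1916] yaw err deg 0.13930873938231514 F M -0.13594291897478333 -0.4549119232700178 0.3073766536977692 grip -0.0004871522291847144
scene 98 [-161.4688   10.9476  121.8689] [-168.6906    5.3724  100.8784] [-153.6131   17.089   144.8044]
wrist 341 [-164.5509   11.6415  116.5463] [-166.9891    7.3327  100.2956] [-158.6737   18.8329  132.3748]
```

View pics/w7.png

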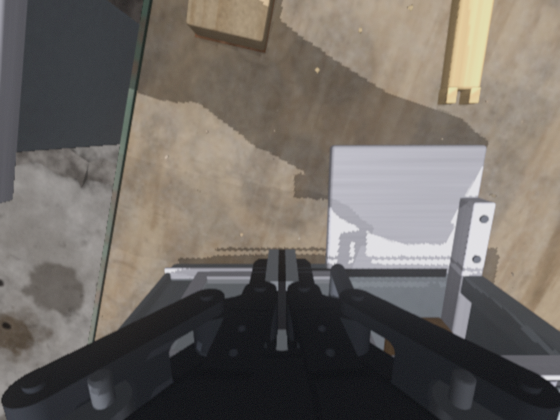

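The handle bar is just right of the closed fingers at about (343, 280), and the block lies by the fence at (430, 330). I'll lower beside the bar.

Emit:
send_rows(
  motion=[
    [-0.018, 0, 0.01, 0, -1],
    [-0.036, 0, 0.02, 0, -1],
    [-0.036, 0, 0.035, 0, -1],
    [-0.036, 0, 0.046, 0, -1],
    [-0.036, 0.005, 0.047, 0, -1],
    [-0.036, 0.01, 0.047, 0, -1],
    [-0.036, 0.015, 0.047, 0, -1],
    [-0.036, 0.02, 0.047, 0, -1],
    [-0.036, 0.025, 0.047, 0, -1],
    [-0.036, 0.03, 0.047, 0, -1],
  ],
)

```text
clock: 16.53
tool_pos: [0.4917, -0.074, 0.1954]
tool_rot: [1.854, 2.536, 0.0]
wrist_force: [-1.6, 0.5, 1.4]
grip_width: 0.0002
finger_force: 1.1
```

Emit:
send_rows(
  motion=[
    [0, 0.006, 0, 0, -1],
    [0, 0.014, 0, 0, -1],
    [0, 0.022, 0, 0, -1],
    [0, 0.03, 0, 0, -1],
  ],
)

```text
clock: 16.87
tool_pos: [0.5206, -0.0649, 0.1951]
tool_rot: [1.854, 2.536, 0.0]
wrist_force: [-1.9, 0.5, 2.7]
grip_width: -0.0
finger_force: 1.3
```

```bash
python3 - <<'E'
from mm import *
st()
f=vision.grab_frame("side")
q=M(cloud(f)); q=q[(q[:,2]>100)&(q[:,2]<145)&(q[:,0]<-150)&(q[:,0]>-180)&(q[:,1]>-60)&(q[:,1]<140)]; print(len(q),q.mean(0),np.percentile(q[:,1],[1,20,50,80,99]))
cv2.imwrite("pics/c8.png",cv2.resize(cv2.cvtColor(f["image"][100:250,220:400],cv2.COLOR_RGB2BGR),None,fx=3,fy=3))
E
```

```text
t 16.87 tcp M [-166.8516   32.964   195.149 ] yaw err deg 0.2535105112299689 F M -1.035396819795327 -1.6323165745676014 2.712491588789447 grip -3.779682168292554e-05
136 [-168.5219   43.7428  129.1695] [21.4587 33.2687 47.0308 54.3841 56.9017]
```

View pics/c8.png

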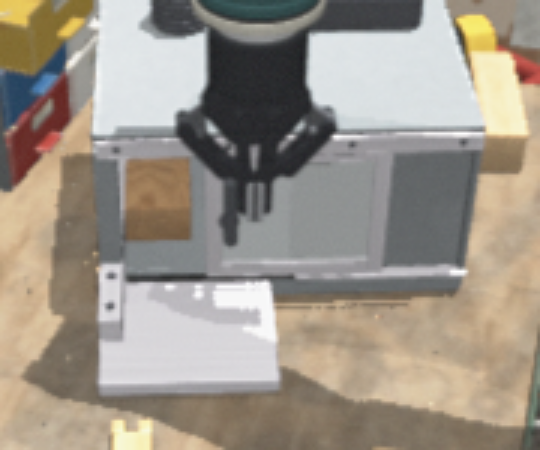

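The guard follows: the bar at (230, 215) is pushed by the fingers at (258, 195), and it slides with about 1.6 N.

Emit:
send_rows(
  motion=[
    [0, 0.007, 0, 0, -1],
    [0, 0.014, 0, 0, -1],
    [0, 0.021, 0, 0, -1],
    [0, 0.028, 0, 0, -1],
    [0, 0.035, 0, 0, -1],
    [0, 0.041, 0, 0, -1],
    [0, 0.046, 0, 0, -1],
    [0, 0.05, 0, 0, -1],
  ],
)

```text
clock: 17.58
tool_pos: [0.5679, -0.0499, 0.195]
tool_rot: [1.854, 2.536, -0.0]
wrist_force: [-2.3, -0.3, 0.4]
grip_width: 0.0001
finger_force: 0.8
```

Emit:
send_rows(
  motion=[
    [0, 0.002, 0, 0, -1],
    [0, 0.004, 0, 0, -1],
    [0, 0.006, 0, 0, -1],
    [0, 0.008, 0, 0, -1],
    [0, 0.01, 0, 0, -1],
  ],
)

```text
clock: 18.0
tool_pos: [0.5768, -0.0471, 0.1951]
tool_rot: [-1.854, -2.536, 0.001]
wrist_force: [-6.4, -2.4, 0.7]
grip_width: -0.0002
finger_force: 2.9
```

Emit:
send_rows(
  motion=[
    [0, 0.0015, 0, 0, -1],
    [0, 0.003, 0, 0, -1],
    [0, 0.0045, 0, 0, -1],
    [0, 0.006, 0, 0, -1],
  ],
)

```text
clock: 18.33
tool_pos: [0.5814, -0.0445, 0.1944]
tool_rot: [-1.852, -2.534, 0.002]
wrist_force: [-7.4, 5.9, -2.9]
grip_width: 0.0002
finger_force: 4.6
```

```bash
python3 - <<'E'
from mm import *
st()
f=vision.grab_frame("scene")
q=M(cloud(f)); q=q[(q[:,2]>96)&(q[:,2]<150)&(q[:,0]<-150)&(q[:,0]>-180)&(q[:,1]>60)&(q[:,1]<140)]; print(len(q),q.mean(0),np.percentile(q[:,1],[1,20,50,80,99]))
g=vision.grab_frame("side")
z=[cv2.resize(cv2.cvtColor(h["image"][90:240,r:r+130],cv2.COLOR_RGB2BGR),None,fx=3,fy=3) for h,r in((f,220),(g,210))]
cv2.imwrite("pics/c9.png",np.hstack(z))
E
```

```text
t 18.33 tcp M [-168.182    97.1194  194.3745] yaw err deg 0.28029263465678156 F M -7.87517731462908 -5.306136046033698 -2.8523172606407265 grip 0.0001917024625916028
190 [-168.679   104.2202  129.4163] [ 82.7909  91.8602 108.3642 115.2659 118.5932]
```

View pics/c9.png

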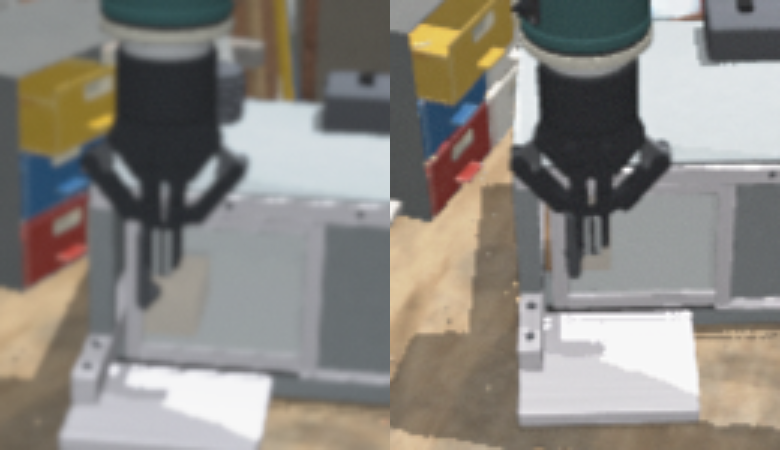

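The guard is about 9 mm from shut: the bar is at (150, 280) in the left view. The fingers sit off the bar's centre line and get wedged outward, so I'll back off, re-centre on the bar and push again.

Emit:
send_rows(
  motion=[
    [0, -0.006, 0, 0, -1],
    [0, -0.012, 0, 0, -1],
    [-0.004, -0.012, 0, 0, -1],
    [-0.007, -0.012, 0, 0, -1],
    [-0.007, -0.008, 0, 0, -1],
    [-0.007, -0.005, 0, 0, -1],
  ],
)

```text
clock: 18.93
tool_pos: [0.5805, -0.0538, 0.1953]
tool_rot: [1.855, 2.535, -0.0]
wrist_force: [-9.8, -7.2, 2.0]
grip_width: 0.0005
finger_force: 6.2
```

Emit:
send_rows(
  motion=[
    [0, 0.002, 0, 0, -1],
    [0, 0.004, 0, 0, -1],
    [0, 0.006, 0, 0, -1],
    [0, 0.007, 0, 0, -1],
  ],
)

```text
clock: 19.27
tool_pos: [0.5871, -0.0509, 0.1951]
tool_rot: [1.854, 2.536, 0.001]
wrist_force: [0.2, -0.1, 0.5]
grip_width: -0.0001
finger_force: 0.0
```

```bash
python3 - <<'E'
from mm import *
st()
f=vision.grab_frame("scene")
q=M(cloud(f)); q=q[(q[:,2]>96)&(q[:,2]<150)&(q[:,0]<-150)&(q[:,0]>-180)&(q[:,1]>60)&(q[:,1]<140)]; print(len(q),q.mean(0),np.percentile(q[:,1],[1,20,50,80,99]))
E
```

```text
t 19.27 tcp M [-160.3379  100.6565  195.0512] yaw err deg 0.2760807764214164 F M 0.13487062107604977 0.21277375130613246 0.5044905895891839 grip -0.00013872269678112475
228 [-165.3975  108.997   131.3233] [ 86.671   95.8808 112.3135 120.2836 124.8881]
```

Emit:
send_rows(
  motion=[
    [0, 0.001, 0, 0, -1],
    [0, 0.002, 0, 0, -1],
    [0, 0.003, 0, 0, -1],
    [0, 0.004, 0, 0, -1],
  ],
)

```text
clock: 19.65
tool_pos: [0.5895, -0.0504, 0.1949]
tool_rot: [-1.854, -2.534, 0.003]
wrist_force: [-15.1, -4.1, 10.9]
grip_width: -0.0001
finger_force: 8.2
```

Emit:
send_rows(
  motion=[
    [0, 0.001, 0, 0, -1],
    [0, 0.002, 0, 0, -1],
    [0, 0.003, 0, 0, -1],
  ],
)

```text
clock: 19.9
tool_pos: [0.5903, -0.0502, 0.1947]
tool_rot: [-1.852, -2.53, 0.009]
wrist_force: [-38.0, -3.6, 27.2]
grip_width: -0.0005
finger_force: 19.4
```

Firm against the jamb. I'll back off, rise, and clear the machine.

Emit:
send_rows(
  motion=[
    [0, -0.004, 0, 0, -1],
    [0, -0.012, 0, 0, -1],
    [0, -0.025, 0, 0, -1],
    [0, -0.025, -0.02, 0, -1],
    [0.01, -0.025, -0.05, 0, -1],
    [0.04, -0.025, -0.08, 0, -1],
    [0.08, -0.025, -0.1, 0, -1],
    [0.11, -0.025, -0.1, 0, -1],
    [0.11, -0.025, -0.1, 0, -1],
    [0.11, -0.025, -0.1, 0, -1],
  ],
)

```text
clock: 20.73
tool_pos: [0.5357, 0.0498, 0.2957]
tool_rot: [1.85, 2.538, 0.002]
wrist_force: [-0.6, -0.1, 0.7]
grip_width: -0.0002
finger_force: 0.0
```

```bash
python3 - <<'E'
from mm import *
st()
for c in ("side","scene"):
    f=vision.grab_frame(c)
    q=M(cloud(f)); q=q[(q[:,2]>96)&(q[:,2]<150)&(q[:,0]<-150)&(q[:,0]>-180)&(q[:,1]>60)&(q[:,1]<160)]; print(len(q),q.mean(0) if len(q) else 0,np.percentile(q[:,1],[1,50,99]) if len(q) else 0)
    for n,l,h in(("blank",52,70),("push_stick",5,40),("screw_tin",40,55),("sanding_block",25,40)): obj(c,n,l,h,f)
    cv2.imwrite(f"pics/{c}10.png",cv2.resize(cv2.cvtColor(f["image"][90:240,210:410],cv2.COLOR_RGB2BGR),None,fx=4,fy=4))
E
```

```text
t 20.73 tcp M [-271.7721   81.6703  295.6629] yaw err deg 0.4347027301107609 F M -0.09758990765823136 -0.5982228272909799 0.6594285058175776 grip -0.00021806483217373817
91 [-161.924   122.3912  122.8846] [116.8885 122.3812 128.3283]
side blank None
side push_stick 0.96 1614 [-443.7  134.5] [300.3  29.8] 0.31 x [-592.086  -303.2493] y [119.2716 148.4823] z 17.84291763565986
side screw_tin 0.8 194 [-349.6  288.3] [77.6 75.1] 7.68 x [-388.6804 -311.5462] y [251.2078 325.9155] z 45.02085171447118
side sanding_block 0.68 1217 [-400.   -69.9] [ 65.9 113.5] 77.98 x [-457.9015 -346.7674] y [-107.5216  -30.6169] z 32.45230137334866
112 [-161.7264  120.119   123.2942] [115.4201 119.8786 125.3109]
scene blank None
scene push_stick 0.83 1633 [-443.5  132.6] [302.3  30.7] 0.07 x [-591.7606 -301.027 ] y [117.7939 146.8633] z 18.158365644235154
scene screw_tin 0.64 254 [-349.9  287.7] [80.3 75.4] 41.68 x [-388.3059 -310.1332] y [250.1121 325.4419] z 44.57167055191702
scene sanding_block 0.6 1182 [-399.9  -70.9] [ 67.1 113.7] 78.33 x [-457.7084 -346.5833] y [-109.5323  -31.4992] z 32.607925340644215
```

View pics/scene10.png

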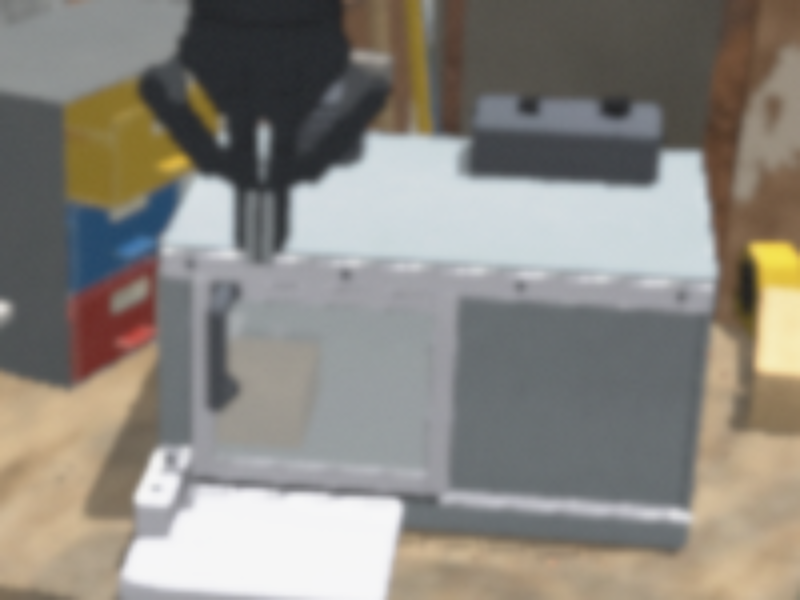

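The guard is shut, with its frame against the jamb at (200, 380), and the block shows through the panel. The stick is flat, the bystanders are unmoved and the arm is clear.

```bash
python3 -c "
from workcell import order
print(order.close_job())"
```

```text
the job is handed in; nothing more can be done
None
```

The job is handed in; no verdict came back. By force and camera, the block is home on the stop and flat against the fence, the stick is flat on the bench, and the guard is over its catch and firm against the jamb. The final push on the guard read 38 N (limit 50 N), and the tin and sanding block were not touched.

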